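Raise the telescopic bench prop and hold it up

ROBOT

A 6-joint arm with a two-finger parallel gripper is mounted at the origin on a cart in front of the work surface, level with it; the furniture and walls round the work are solid. World frame = base frame: x ahead of the robot, y to its left, z up, the work surface at z = 0. Lengths are in m, angles in rad, forces in N, time in s.
With the tool pointing down it reaches from about 0.3 to 0.775 m from the base axis. Payload 14.6 kg.
Tool frame: the origin (TCP) lies midway between the tips of the shut fingers; the grasp point (between the pads) lies 19 mm behind it (grasp_offset is the distance from the TCP to the grasp point, in m); z points along the fingers, y is the line along which they close (so a half turn about z gives the same grasp; the last joint's range is limited). The gripper opens to 94 mm and grips with 3 to 60 N. Pads are 16 mm wide; open, the fingers measure 119 mm over their backs; the gripper's body (75 mm by 177 mm) begins 78 mm behind the grasp point.
Start: joints at [1.096, 0.3, 1.521, -0, 1.321, -0.067], TCP at [0.218, 0.505, 0.205] pointing down, gripper open.
Joint ranges: [-3.03, 3.03], [-0.79, 2.21], [0.23, 2.52], [-1.04, 4.18], [0, 3.07], [-2.55, 2.55]. Speed limits (rad/s): [2.22, 2.22, 2.57, 3.14, 3.14, 3.14].

INTERFACE

Orientations are given as [roll, pitch, yaw] about the fixed x, y, z axes, in that order (R = Rz(yaw) Ry(pitch) Rx(roll)).
In Python, from station import * gives the robot as it stands. The module is installed in compiled form; this text tells all that it offers.
- The arm moves only by the tool send_rows, never from a script. Its argument "rows" is a list of rows, each an object of numbers: "dx", "dy", "dz": the shift along the tool's x, y, z in mm; "roll": the turn about the tool's z in degrees; "jaw": the closure, from -1 (fully open) to 1 (shut). In form: [{"dx": .., "dy": .., "dz": .., "roll": .., "jaw": ..}, ...]. A call has 1 to 12 rows; each row shifts and turns the commanded pose from where the row before left it, along the tool's axes as they then stand; what a row does not reach is not made up. A row lasts 1/12 s, in which the tool goes at most 41.7 mm and 7.16 degrees, less where a joint would pass 70% of its speed; a pose out of reach is approached as far as the arm can. A call is refused whole if a number of a shift passes 41.7 or a number of a turn 7.16, either way. A call with a gripper value outside its range is refused whole. The fingers move at their own pace and stop on an object; "force" is the grip in N (left out, the last holds). Time passes only in rows, so rows that do not move let the fingers close. It gives the time, the measured TCP pose, the force, the opening and the grip force at its end, in the units of the state.
- get_obs(): the state, without advancing time (a new reading comes with each control period).
- camera(name): name is "scene" or "top"; returns a dict with "frame" (480x640x3 uint8, red, green, blue), "z_map" (480x640 float32, m along the optical axis (not along the pixel's ray), 0 where there is no reading), "camera_matrix" (3x3 intrinsics, pixels), "D" ([k1, k2, p1, p2, k3] as OpenCV has them; the pictures are not rectified), "rvec" (rotation vector, rad) and "tvec" (3), from world to camera coordinates, as OpenCV has them. Camera axes: x right, y down, z forward; pixel columns grow to the right and rows downward; lengths in m; the calibration is good to about 2 mm. A picture is of the moment at which its call begins.
- hand_in(): hands the job in; it is judged then, once.
The state is a dict: "time_s": time; "qpos": joint angles; "joint_vel": joint speeds; "tau": joint torques, N m; "ee_pos": TCP position; "eef_rot": TCP orientation; "force": force on the tool from outside, world axes, zero at the start; "moment": the same for the moment, N m; "grip_width": finger opening in m; "grip_force": force on a finger pad.
Only numpy, scipy, OpenCV 4.12 (cv2) and the standard library are available. Lean on these libraries where they do the work, as an engineer would, in place of code of your own. Each camera call takes 0.05 s, during which the arm holds its last target. There are 200 camera calls.

TASK

Raise the telescopic prop on the bench to its full height: press its spring pedal right down to its stop to draw the storage bolt, then squeeze the head so that the push button in its side goes in, and pull the head up past the first stop (upper tube fully out) to the second stop (both tubes fully out). Finish with your program still holding it up there with the button squeezed in, so that I can fit the cross-pin; do not let go or put it down, and leave the battery pack, the bottle and the jar beside it where they stand.

Things in the scene. Friction and masses are not known exactly. Their poses are not given: they have to be found in the camera images.
- prop: The telescopic prop: steel foot plate 190 x 100 x 12 mm fixed to the bench, with an upright square steel sleeve 34 x 34 mm, top 112 mm above the bench. Origin at bench level on the sleeve's axis; the foot reaches 50 mm to +x and 140 mm to -x. Its own -x axis points to the pedal, +y to the button side of the head, z up. It stands turned by up to 0.45 rad either way. Only the pedal, bolt, tubes, head and button move.
- pedal_pad (a point): Centre of the top of the pedal's black rubber tread, 40 mm (along the prop's x) x 50 mm, level, 62 mm above the bench, 105 mm from the sleeve's axis on the prop's -x side. It hinges on a pin along the prop's y, 60 mm nearer the sleeve. At its stop the tread's centre is 18 mm lower, tilted 0.3 rad. About 4 N starts it, 10 N reaches the stop (more nearer the hinge), then it is rigid; it springs back up.
- prop_pedal (a joint): Pedal angle: 0 up, 0.30 rad at its stop. From about 0.2 rad on it has drawn the storage bolt clear.
- prop_bolt (a joint): Storage bolt, a steel rod 80 mm above the bench on the pedal side of the sleeve that blocks the tubes: 0 in (locked); over 0.005 m drawn (free). The pedal draws it and it stays drawn when the pedal comes back up.
- prop_head: The head of the telescope, a dark block 36 x 36 mm and 40 mm high on top of the tubes; origin at its centre, 140 mm above the bench when down; axes as the prop's. Grasp it from above across its y axis, one finger on the button, the other on the opposite face: 42 mm over the standing button, 36 mm when it is in.
- head_centre (a point): Centre of the head (half-way up), on the sleeve's axis, 140 mm above the bench when down and 260 mm at the second stop. The head and tubes together weigh about 0.4 kg.
- button_face (a point): Middle of the outer face of the push button in the head's +y side: 18 mm wide, 22 mm high, centred on the head's height and standing 6 mm out of that side.
- prop_button (a joint): Button: 0 out, 0.006 m pressed flush with the head's side. 2 N starts it and 5 N brings it flush; it springs out when let go. While it is out with the head down, a tooth locks the head down; from 0.004 m on the tooth is clear.
- prop_inner (a joint): How far the upper (thin) tube with the head is out of the middle tube: 0 in, 0.060 m at the first stop. It runs easily (1 N friction) and comes out first; let go, it sinks back by its weight.
- prop_mid (a joint): How far the middle tube is out of the sleeve: 0 in, 0.060 m at its stop. It is stiff (5 N friction) and follows once the upper tube is at the first stop: from there on the pull is about 10 N in all; at the second stop it is rigid.
- battery_pack: Bystander: black tool battery 68 x 112 x 60 mm on the bench beside the prop; origin at the centre of its underside.
- spray_bottle: Bystander: small white bottle with an orange cap, 42 mm across, 128 mm tall; origin at the centre of its underside.
- jar_nails: Bystander: clear jar of nails with a lid, 57 mm across, 73 mm tall; origin at the centre of its underside.

How it is judged:
On the way, in this order (a step that is already met when the one before it is completed fails the run):
1. the pedal is pressed down to its stop and the storage bolt is drawn (value of joint prop_pedal above 0.25 rad and value of joint prop_bolt above 0.005 m), for 0.2 s.
2. the button is squeezed in while the head is still down (value of joint prop_button above 0.004 m and value of joint each of prop_inner, prop_mid below 0.02 m), for 0.1 s.
3. the upper tube is pulled out to the first stop (value of joint prop_inner above 0.054 m), for 0.1 s.
At the end, for the whole second after the job is handed in: Both tubes are out to within 7 mm of their stops (each over 53 of 60 mm, head centre over 246 mm above the bench) and still, the fingers grip the head with over 3 N and keep the button in (over 4 mm), the pedal is back up and the bolt drawn. The program finishes while holding (value of joint each of prop_inner, prop_mid above 0.053 m and value of joint prop_button above 0.004 m and value of joint prop_pedal below 0.05 rad and value of joint prop_bolt above 0.005 m and contact force between the fingers and prop_head above 3 N and height (world z) of head_centre above 0.246 m and linear speed of prop_head below 0.02 m/s); the arm keeps its last pose, push and grip.
It fails at once if the battery pack is pushed or knocked away (over 20 mm) or tipped (distance of battery_pack from where it was at the start of the episode above 0.02 m or angle between battery_pack's own z axis and vertical above 0.3 rad).
It fails at once if the bottle is pushed or knocked away (over 20 mm) or tipped (distance of spray_bottle from where it was at the start of the episode above 0.02 m or angle between spray_bottle's own z axis and vertical above 0.3 rad).
It fails at once if the jar of nails is pushed or knocked away (over 20 mm) or tipped (distance of jar_nails from where it was at the start of the episode above 0.02 m or angle between jar_nails's own z axis and vertical above 0.3 rad).
It also fails if it takes over 40 s, if anything falls off the work surface, if the arm or the gripper's body presses on something with over 40 N, if the wrist force passes 120 N, or if a joint passes its speed limit or range.

## Working session

There is one attempt and no reset: what is moved stays moved. The work goes in short steps, Python scripts to look and compute and a tool call to move; the robot and the scene stay as the last step left them, time stands still between calls to the robot, and variables do not carry over. Pictures are saved under pics/ and viewed, at most 10 in all, crops included, and the job is handed in when it is done.

Besides the shell and the picture viewer there is one more tool, called after "Request:" by a JSON object that holds its "method" and its "body". send_rows: Moves the arm, as the interface text tells. Its arguments: {"type":"object","properties":{"rows":{"type":"array"},"force":{"type":"number"}},"required":["rows"]}

```bash
mkdir -p pics; cat > h.py <<'E'
from station import *
import numpy as np, cv2
def cloud(c):
    K=np.array(c["camera_matrix"]);D=np.array(c["D"]);z=c["z_map"]
    v,u=np.mgrid[0:480,0:640]
    p=cv2.undistortPoints(np.stack([u,v],-1).reshape(-1,1,2).astype(np.float64),K,D).reshape(480,640,2)
    P=np.dstack([p[...,0]*z,p[...,1]*z,z])
    R=cv2.Rodrigues(np.array(c["rvec"]))[0]
    W=(P-np.array(c["tvec"]).reshape(3))@R
    W[z<=0]=np.nan
    return W
def save(c,n): cv2.imwrite("pics/"+n,cv2.cvtColor(c["frame"],cv2.COLOR_RGB2BGR))
E
python3 - <<'E'
from h import *
for n in("top","scene"):
    c=camera(n);save(c,n+"1.png");np.savez(n+".npz",W=cloud(c),f=c["frame"])
o=get_obs();print(o["ee_pos"],o["eef_rot"],o["time_s"],o["grip_width"])
E
```

```text
[0.21801077 0.5046952  0.20493937] [-3.14056984e+00 -8.02402356e-05  2.73380919e+00] 0.1 0.09374015476360467
```

View pics/top1.png

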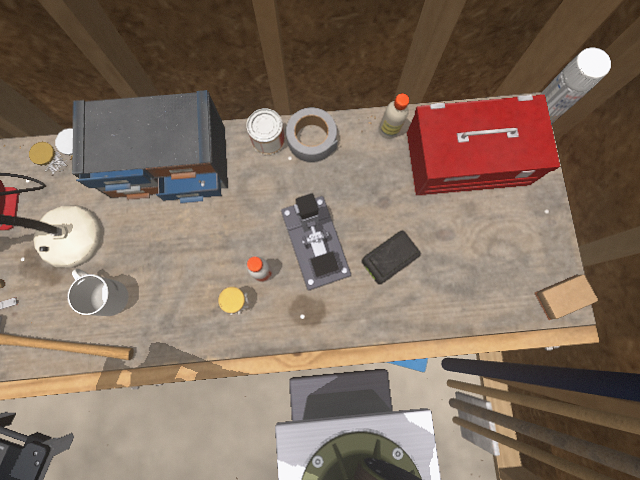

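View pics/scene1.png

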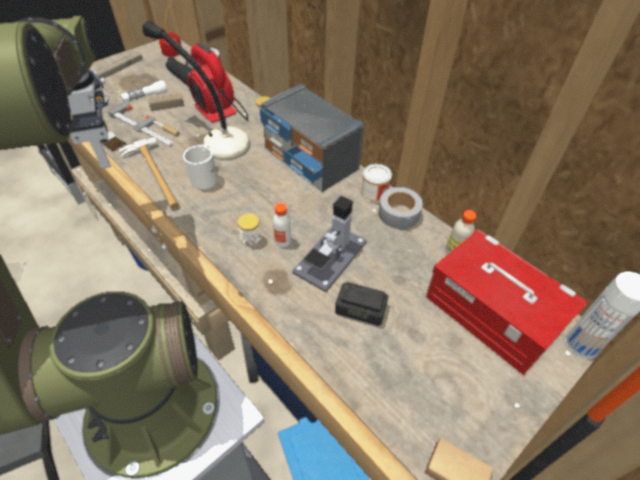

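The top view shows the head at (307,206), the pedal tread at (325,263), the bottle cap at (256,264), the jar lid at (231,300) and the battery at (391,256). The scene view shows the prop's head at (343,210). Next I turn these into positions.

```bash
python3 - <<'E'
import numpy as np,cv2
d=np.load("top.npz");W=d["W"];f=d["f"].astype(int)
def rep(n,m):
    P=W[m];r=cv2.minAreaRect(P[:,:2].astype(np.float32)*1000)
    print(n,len(P),"rect",np.round(r[0],1),np.round(r[1],1),round(r[2],1),"medz",np.round(np.median(P,0),4))
Z=W[...,2];v,u=np.mgrid[0:480,0:640]
box=lambda a,b,c,e:(u>=a)&(u<=b)&(v>=c)&(v<=e)
dark=f.max(2)<70
rep("headtop",box(285,330,185,232)&(Z>.150)&(Z<.17))
rep("tread",box(300,350,240,290)&(Z>.052)&(Z<.072))
rep("treaddark",box(300,350,240,290)&(Z>.052)&(Z<.072)&dark)
rep("foot",box(270,360,185,295)&(Z>.007)&(Z<.017))
rep("batt",box(355,425,225,290)&(Z>.045)&(Z<.07))
rep("bottle",box(240,280,245,290)&(Z>.03))
rep("bottletop",box(240,280,245,290)&(Z>.12))
rep("jar",box(210,250,280,320)&(Z>.06))
d=np.load("scene.npz");W=d["W"];f=d["f"].astype(int);Z=W[...,2];dark=f.max(2)<70
rep("s headtop",box(325,360,190,225)&(Z>.155)&(Z<.165))
m=box(325,360,190,225)&(Z>.122)&(Z<.155);rep("s headside",m)
rep("s tread",box(295,335,235,275)&(Z>.055)&(Z<.07))
rep("s foot",box(285,375,220,295)&(Z>.009)&(Z<.016))
E
```

```text
headtop 394 rect [560.2  56.7] [36.7 41.4] 12.7 medz [0.5588 0.0551 0.1598]
tread 773 rect [478.   33.6] [83.6 56. ] 13.1 medz [0.4653 0.0337 0.0609]
treaddark 439 rect [474.1  31. ] [68.  48.9] 12.5 medz [0.4596 0.0281 0.0622]
foot 2257 rect [509.8  74.6] [190.4 164.8] 13.4 medz [0.5085 0.051  0.0122]
batt 1276 rect [ 465.4 -114. ] [ 64.6 106.4] 30.6 medz [ 0.4642 -0.1124  0.06  ]
bottle 444 rect [459.7 160.3] [35.1 41. ] 51.4 medz [0.4558 0.1581 0.0978]
bottletop 182 rect [462.2 162.6] [26.8 27.3] 86.1 medz [0.4617 0.1628 0.1272]
jar 549 rect [403.6 220.1] [51.  50.3] 60.1 medz [0.4032 0.2201 0.0732]
s headtop 190 rect [560.  53.] [39.  35.5] 13.9 medz [0.5582 0.0515 0.1609]
s headside 185 rect [555.3  55.3] [33.6 45. ] 18.1 medz [0.5459 0.0411 0.141 ]
s tread 515 rect [489.7  36.8] [111.1  57. ] 13.3 medz [0.4645 0.0318 0.0618]
s foot 1249 rect [507.9  73.5] [192.8 164.3] 13.6 medz [0.4912 0.0195 0.0132]
```

Request:
{"method": "send_rows", "body": {"rows": [{"roll": -6.1, "jaw": 1}, {"roll": -6.1, "jaw": 1}, {"roll": -6.1, "jaw": 1}, {"roll": -6.1, "jaw": 1}, {"roll": -6.1, "jaw": 1}, {"roll": -6.0, "jaw": 1}], "force": 20}}

```text
invalid input at $.rows[0]: expected keys dx, dy, dz, roll, jaw
```

```bash
cat >> h.py <<'E'
from scipy.spatial.transform import Rotation as Ro
C=np.array([.5605,.0535]);A=np.radians(13.2);X=np.array([np.cos(A),np.sin(A)]);Y=np.array([-X[1],X[0]])
def go(a,b,z):
    "tool-frame shift (mm) to prop-frame point (a,b) m at TCP height z"
    o=get_obs();R=Ro.from_euler("xyz",o["eef_rot"]).as_matrix();t=C+a*X+b*Y
    yw=np.degrees(np.arctan2(R[1,1],R[0,1])-np.arctan2(Y[1],Y[0]))
    print("shift",np.round(R.T@(np.r_[t,z]-o["ee_pos"])*1000,1),"roll needed",round(yw,2),"f",np.round(o["force"],1),"pos",np.round(o["ee_pos"],4),"w",round(o["grip_width"],4),"gf",round(o["grip_force"],1),"t",o["time_s"])
E
python3 -c "from h import *;go(-.112,0,.205);go(-.112,0,.08)"
```

```text
shift [-4.034e+02 -3.451e+02  3.000e-01] roll needed -36.56 f [1.6 0.5 0.5] pos [0.218  0.5047 0.2049] w 0.0937 gf 0.0 t 0.1
shift [-403.4 -345.   125.3] roll needed -36.56 f [1.6 0.5 0.5] pos [0.218  0.5047 0.2049] w 0.0937 gf 0.0 t 0.1
```

Request:
{"method": "send_rows", "body": {"rows": [{"dx": 0, "dy": 0, "dz": 0, "roll": -6.1, "jaw": 1}, {"dx": 0, "dy": 0, "dz": 0, "roll": -6.1, "jaw": 1}, {"dx": 0, "dy": 0, "dz": 0, "roll": -6.1, "jaw": 1}, {"dx": 0, "dy": 0, "dz": 0, "roll": -6.1, "jaw": 1}, {"dx": 0, "dy": 0, "dz": 0, "roll": -6.1, "jaw": 1}, {"dx": 0, "dy": 0, "dz": 0, "roll": -6.1, "jaw": 1}], "force": 20}}

```text
time_s: 0.6
ee_pos: [0.218, 0.5048, 0.2051]
eef_rot: [-3.141, -0.001, -2.905]
force: [-0.1, -0.7, -0.3]
grip_width: 0.0574
grip_force: 0.0
```

```bash
python3 -c "from h import *;go(-.112,0,.205)"
```

```text
shift [-1.153e+02 -5.182e+02  3.000e-01] roll needed 0.34 f [-0.1 -0.7 -0.3] pos [0.218  0.5048 0.2051] w 0.0574 gf 0.0 t 0.6
```

Request:
{"method": "send_rows", "body": {"rows": [{"dx": -7.2, "dy": -32.4, "dz": 0, "roll": 0, "jaw": 1}, {"dx": -7.2, "dy": -32.4, "dz": 0, "roll": 0, "jaw": 1}, {"dx": -7.2, "dy": -32.4, "dz": 0, "roll": 0, "jaw": 1}, {"dx": -7.2, "dy": -32.4, "dz": 0, "roll": 0, "jaw": 1}, {"dx": -7.2, "dy": -32.4, "dz": 0, "roll": 0, "jaw": 1}, {"dx": -7.2, "dy": -32.4, "dz": 0, "roll": 0, "jaw": 1}, {"dx": -7.2, "dy": -32.4, "dz": 0, "roll": 0, "jaw": 1}, {"dx": -7.2, "dy": -32.4, "dz": 0, "roll": 0, "jaw": 1}, {"dx": -7.2, "dy": -32.4, "dz": 0, "roll": 0, "jaw": 1}, {"dx": -7.2, "dy": -32.4, "dz": 0, "roll": 0, "jaw": 1}, {"dx": -7.2, "dy": -32.4, "dz": 0, "roll": 0, "jaw": 1}, {"dx": -7.2, "dy": -32.4, "dz": 0, "roll": 0, "jaw": 1}]}}

```text
time_s: 1.6
ee_pos: [0.3915, 0.1446, 0.2054]
eef_rot: [3.142, -0.0, -2.911]
force: [0.5, -0.3, -0.5]
grip_width: 0.0003
grip_force: 0.0
```

Request:
{"method": "send_rows", "body": {"rows": [{"dx": -7.2, "dy": -32.4, "dz": 0, "roll": 0, "jaw": 1}, {"dx": -7.2, "dy": -32.4, "dz": 0, "roll": 0, "jaw": 1}, {"dx": -7.2, "dy": -32.4, "dz": 0, "roll": 0, "jaw": 1}, {"dx": -7.2, "dy": -32.4, "dz": 0, "roll": 0, "jaw": 1}, {"dx": 0, "dy": 0, "dz": 0, "roll": 0, "jaw": 1}, {"dx": 0, "dy": 0, "dz": 0, "roll": 0, "jaw": 1}]}}

```text
time_s: 2.1
ee_pos: [0.449, 0.0256, 0.205]
eef_rot: [3.141, -0.001, -2.913]
force: [-0.3, 0.5, 0.1]
grip_width: 0.0009
grip_force: 0.0
```

```bash
python3 -c "from h import *;go(-.112,0,.08)"
```

```text
shift [ -3.    1.7 125. ] roll needed -0.12 f [-0.3  0.5  0.1] pos [0.449  0.0256 0.205 ] w 0.0009 gf 0.0 t 2.1
```

Request:
{"method": "send_rows", "body": {"rows": [{"dx": -3, "dy": 1.7, "dz": 25, "roll": 0, "jaw": 1}, {"dx": 0, "dy": 0, "dz": 30, "roll": 0, "jaw": 1}, {"dx": 0, "dy": 0, "dz": 30, "roll": 0, "jaw": 1}, {"dx": 0, "dy": 0, "dz": 30, "roll": 0, "jaw": 1}, {"dx": 0, "dy": 0, "dz": 15, "roll": 0, "jaw": 1}, {"dx": 0, "dy": 0, "dz": 6, "roll": 0, "jaw": 1}, {"dx": 0, "dy": 0, "dz": 4, "roll": 0, "jaw": 1}, {"dx": 0, "dy": 0, "dz": 4, "roll": 0, "jaw": 1}, {"dx": 0, "dy": 0, "dz": 4, "roll": 0, "jaw": 1}, {"dx": 0, "dy": 0, "dz": 4, "roll": 0, "jaw": 1}, {"dx": 0, "dy": 0, "dz": 0, "roll": 0, "jaw": 1}]}}

```text
time_s: 3.02
ee_pos: [0.4516, 0.0292, 0.0539]
eef_rot: [-3.142, 0.001, -2.91]
force: [-3.5, -0.3, 5.0]
grip_width: 0.0006
grip_force: 2.8
```

```bash
python3 -c "from h import *;go(-.112,0,.042)"
```

```text
shift [ 0.4 -1.2 11.9] roll needed 0.04 f [-3.5 -0.3  5. ] pos [0.4516 0.0292 0.0539] w 0.0006 gf 2.8 t 3.0167
```

Request:
{"method": "send_rows", "body": {"rows": [{"dx": 0, "dy": 0, "dz": 4, "roll": 0, "jaw": 1}, {"dx": 0, "dy": 0, "dz": 4, "roll": 0, "jaw": 1}, {"dx": 0, "dy": 0, "dz": 2, "roll": 0, "jaw": 1}, {"dx": 0, "dy": 0, "dz": 1, "roll": 0, "jaw": 1}, {"dx": 0, "dy": 0, "dz": 0, "roll": 0, "jaw": 1}]}}

```text
time_s: 3.43
ee_pos: [0.452, 0.0292, 0.0438]
eef_rot: [-3.141, 0.002, -2.911]
force: [-5.6, 1.3, 13.2]
grip_width: 0.0006
grip_force: 7.2
```

Request:
{"method": "send_rows", "body": {"rows": [{"dx": 0, "dy": 0, "dz": 2, "roll": 0, "jaw": 1}, {"dx": 0, "dy": 0, "dz": 1, "roll": 0, "jaw": 1}, {"dx": 0, "dy": 0, "dz": 0, "roll": 0, "jaw": 1}, {"dx": 0, "dy": 0, "dz": 0, "roll": 0, "jaw": 1}]}}

```text
time_s: 3.77
ee_pos: [0.4524, 0.0292, 0.0426]
eef_rot: [-3.141, 0.003, -2.91]
force: [-17.9, 0.2, 43.3]
grip_width: 0.0005
grip_force: 22.6
```

Request:
{"method": "send_rows", "body": {"rows": [{"dx": 0, "dy": 0, "dz": -3, "roll": 0, "jaw": 1}, {"dx": 0, "dy": 0, "dz": -15, "roll": 0, "jaw": 1}, {"dx": 0, "dy": 0, "dz": -30, "roll": 0, "jaw": 1}, {"dx": 0, "dy": 0, "dz": -40, "roll": 0, "jaw": 1}, {"dx": 0, "dy": 0, "dz": -40, "roll": 0, "jaw": 0}, {"dx": 0, "dy": 0, "dz": -30, "roll": 0, "jaw": -1}, {"dx": 0, "dy": 0, "dz": 0, "roll": 0, "jaw": -1}, {"dx": 0, "dy": 0, "dz": 0, "roll": 0, "jaw": -1}]}}

```text
time_s: 4.43
ee_pos: [0.4522, 0.0291, 0.1993]
eef_rot: [-3.14, 0.004, -2.911]
force: [-0.2, 0.6, -0.1]
grip_width: 0.0238
grip_force: 0.0
```

```bash
python3 - <<'E'
from h import *
go(0,0,.200)
for n in("top","scene"):
    c=camera(n);save(c,n+"2.png");W=cloud(c);Z=W[...,2]
    v,u=np.mgrid[0:480,0:640]
    m=((u>300)&(u<350)&(v>240)&(v<290)) if n=="top" else ((u>295)&(u<335)&(v>235)&(v<275))
    m&=(Z>.04)&(Z<.08);print(n,m.sum(),np.nanmedian(W[m],0) if m.any() else 0)
    if n=="scene": cv2.imwrite("pics/s2.png",cv2.resize(cv2.cvtColor(c["frame"][150:310,250:430],cv2.COLOR_RGB2BGR),None,fx=4,fy=3.7,interpolation=2))
E
```

```text
shift [-111.    -1.    -0.2] roll needed 0.04 f [-0.2  0.6 -0.1] pos [0.4522 0.0291 0.1993] w 0.0238 gf 0.0 t 4.4333
top 55 [0.45651425 0.01108864 0.06150891]
scene 538 [0.46470383 0.03110734 0.0616744 ]
```

View pics/s2.png

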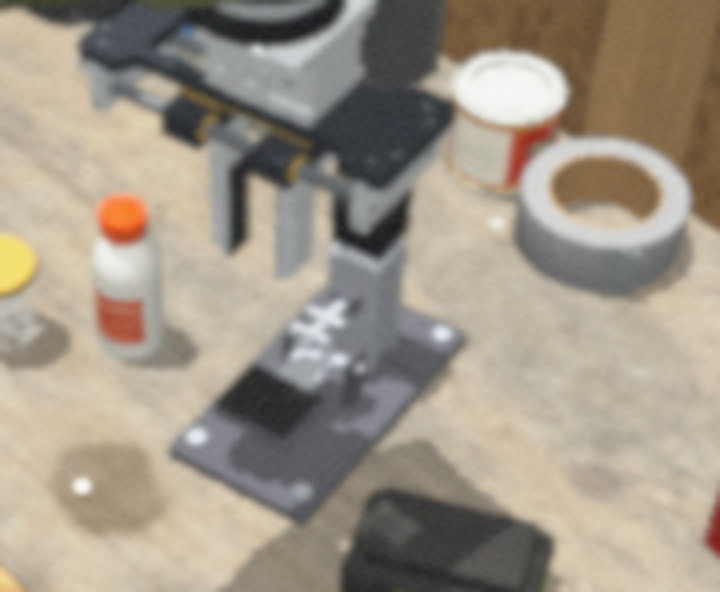

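The crop shows the gripper, half open, above the prop. The tread at (268,400) is back up at 62 mm, and the bottle and battery have not moved. Next I move over the head.

Request:
{"method": "send_rows", "body": {"rows": [{"dx": -10, "dy": 0, "dz": 0, "roll": 0, "jaw": -1}, {"dx": -20, "dy": -1, "dz": 0, "roll": 0, "jaw": -1}, {"dx": -20, "dy": 0, "dz": 0, "roll": 0, "jaw": -1}, {"dx": -20, "dy": 0, "dz": 0, "roll": 0, "jaw": -1}, {"dx": -20, "dy": 0, "dz": 0, "roll": 0, "jaw": -1}, {"dx": -15, "dy": 0, "dz": 0, "roll": 0, "jaw": -1}, {"dx": -6, "dy": 0, "dz": 0, "roll": 0, "jaw": -1}, {"dx": 0, "dy": 0, "dz": 0, "roll": 0, "jaw": -1}, {"dx": 0, "dy": 0, "dz": 0, "roll": 0, "jaw": -1}]}}

```text
time_s: 5.28
ee_pos: [0.5594, 0.0534, 0.1965]
eef_rot: [3.141, -0.002, -2.911]
force: [-0.4, 0.5, -1.2]
grip_width: 0.0918
grip_force: 0.0
```

```bash
python3 -c "from h import *;go(0,0,.122)"
```

```text
shift [-1.2 -0.2 74.5] roll needed 0.04 f [-0.4  0.5 -1.2] pos [0.5594 0.0534 0.1965] w 0.0918 gf 0.0 t 5.2833
```

Request:
{"method": "send_rows", "body": {"rows": [{"dx": -1, "dy": 0, "dz": 10, "roll": 0, "jaw": -1}, {"dx": 0, "dy": 0, "dz": 20, "roll": 0, "jaw": -1}, {"dx": 0, "dy": 0, "dz": 20, "roll": 0, "jaw": -1}, {"dx": 0, "dy": 0, "dz": 15, "roll": 0, "jaw": -1}, {"dx": 0, "dy": 0, "dz": 7, "roll": 0, "jaw": -1}, {"dx": 0, "dy": 0, "dz": 2, "roll": 0, "jaw": -1}, {"dx": 0, "dy": 0, "dz": 0, "roll": 0, "jaw": -1}, {"dx": 0, "dy": 0, "dz": 0, "roll": 0, "jaw": -1}]}}

```text
time_s: 5.95
ee_pos: [0.561, 0.0536, 0.1243]
eef_rot: [-3.141, 0.001, -2.911]
force: [-0.4, -1.0, 0.4]
grip_width: 0.094
grip_force: 0.0
```

```bash
python3 - <<'E'
from h import *
go(0,0,.122)
c=camera("scene");cv2.imwrite("pics/s3.png",cv2.resize(cv2.cvtColor(c["frame"][130:280,260:430],cv2.COLOR_RGB2BGR),None,fx=4,fy=4,interpolation=2))
E
```

```text
shift [ 0.5 -0.   2.3] roll needed 0.03 f [-0.4 -1.   0.4] pos [0.561  0.0536 0.1243] w 0.094 gf 0.0 t 5.95
```

View pics/s3.png

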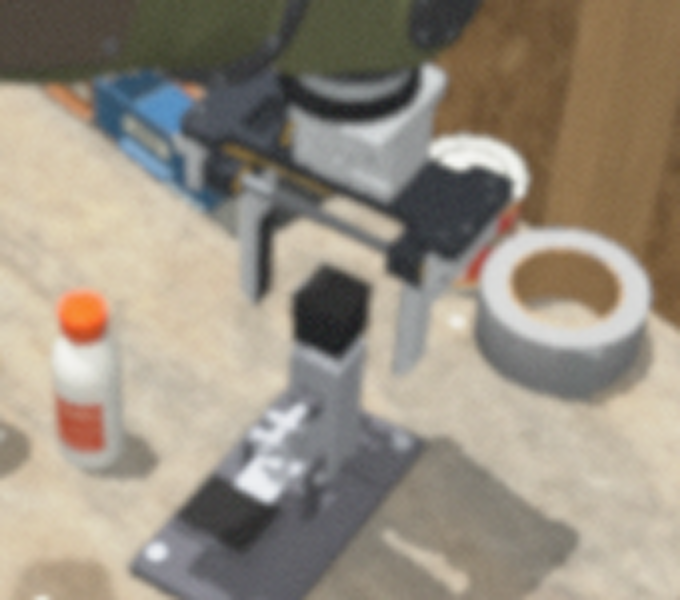

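The crop shows the open fingers at (255,250) and (410,320), one on each side of the dark head at (330,310). Now I close them.

Request:
{"method": "send_rows", "body": {"rows": [{"dx": 0, "dy": 0, "dz": 2, "roll": 0, "jaw": -0.2}, {"dx": 0, "dy": 0, "dz": 0, "roll": 0, "jaw": 0}, {"dx": 0, "dy": 0, "dz": 0, "roll": 0, "jaw": 0.3}, {"dx": 0, "dy": 0, "dz": 0, "roll": 0, "jaw": 1}, {"dx": 0, "dy": 0, "dz": 0, "roll": 0, "jaw": 1}, {"dx": 0, "dy": 0, "dz": 0, "roll": 0, "jaw": 1}, {"dx": 0, "dy": 0, "dz": 0, "roll": 0, "jaw": 1}, {"dx": 0, "dy": 0, "dz": 0, "roll": 0, "jaw": 1}, {"dx": 0, "dy": 0, "dz": 0, "roll": 0, "jaw": 1}], "force": 40}}

```text
time_s: 6.75
ee_pos: [0.5607, 0.054, 0.1214]
eef_rot: [3.141, 0.0, -2.911]
force: [-0.5, 4.8, 0.4]
grip_width: 0.0371
grip_force: 2.2
```

Request:
{"method": "send_rows", "body": {"rows": [{"dx": 0, "dy": 0, "dz": 0, "roll": 0, "jaw": 1}, {"dx": 0, "dy": 0, "dz": 0, "roll": 0, "jaw": 1}, {"dx": 0, "dy": 0, "dz": 0, "roll": 0, "jaw": 1}, {"dx": 0, "dy": 0, "dz": 0, "roll": 0, "jaw": 1}]}}

```text
time_s: 7.08
ee_pos: [0.5607, 0.0539, 0.1215]
eef_rot: [3.141, 0.0, -2.91]
force: [-0.3, 3.9, 0.1]
grip_width: 0.0358
grip_force: 40.0
```

Request:
{"method": "send_rows", "body": {"rows": [{"dx": 0, "dy": 0, "dz": -3, "roll": 0, "jaw": 1}, {"dx": 0, "dy": 0, "dz": -6, "roll": 0, "jaw": 1}, {"dx": 0, "dy": 0, "dz": -8, "roll": 0, "jaw": 1}, {"dx": 0, "dy": 0, "dz": -8, "roll": 0, "jaw": 1}, {"dx": 0, "dy": 0, "dz": -8, "roll": 0, "jaw": 1}, {"dx": 0, "dy": 0, "dz": -8, "roll": 0, "jaw": 1}, {"dx": 0, "dy": 0, "dz": -8, "roll": 0, "jaw": 1}, {"dx": 0, "dy": 0, "dz": -6, "roll": 0, "jaw": 1}, {"dx": 0, "dy": 0, "dz": -4, "roll": 0, "jaw": 1}, {"dx": 0, "dy": 0, "dz": -2, "roll": 0, "jaw": 1}, {"dx": 0, "dy": 0, "dz": 0, "roll": 0, "jaw": 1}, {"dx": 0, "dy": 0, "dz": 0, "roll": 0, "jaw": 1}]}}

```text
time_s: 8.08
ee_pos: [0.5607, 0.0538, 0.1829]
eef_rot: [3.141, 0.0, -2.911]
force: [-0.0, 5.2, -2.0]
grip_width: 0.036
grip_force: 40.0
```

Request:
{"method": "send_rows", "body": {"rows": [{"dx": 0, "dy": 0, "dz": -3, "roll": 0, "jaw": 1}, {"dx": 0, "dy": 0, "dz": -6, "roll": 0, "jaw": 1}, {"dx": 0, "dy": 0, "dz": -8, "roll": 0, "jaw": 1}, {"dx": 0, "dy": 0, "dz": -8, "roll": 0, "jaw": 1}, {"dx": 0, "dy": 0, "dz": -8, "roll": 0, "jaw": 1}, {"dx": 0, "dy": 0, "dz": -8, "roll": 0, "jaw": 1}, {"dx": 0, "dy": 0, "dz": -6, "roll": 0, "jaw": 1}, {"dx": 0, "dy": 0, "dz": -4, "roll": 0, "jaw": 1}, {"dx": 0, "dy": 0, "dz": -3, "roll": 0, "jaw": 1}, {"dx": 0, "dy": 0, "dz": -2, "roll": 0, "jaw": 1}, {"dx": 0, "dy": 0, "dz": 0, "roll": 0, "jaw": 1}, {"dx": 0, "dy": 0, "dz": 0, "roll": 0, "jaw": 1}]}}

```text
time_s: 9.08
ee_pos: [0.5606, 0.0537, 0.2386]
eef_rot: [3.141, -0.0, -2.911]
force: [0.2, 4.5, -3.9]
grip_width: 0.0362
grip_force: 40.0
```

```bash
python3 - <<'E'
from h import *
go(0,0,.2415)
c=camera("scene");W=cloud(c);f=c["frame"]
v,u=np.mgrid[0:480,0:640]
m=(np.hypot(W[...,0]-C[0],W[...,1]-C[1])<.03)&(W[...,2]>.2)&(f.max(2)<70)
print(m.sum(),np.nanpercentile(W[...,2][m],[2,50,98]))
cv2.imwrite("pics/s4.png",cv2.resize(cv2.cvtColor(f[110:280,250:430],cv2.COLOR_RGB2BGR),None,fx=3.5,fy=3.5,interpolation=2))
E
```

```text
shift [ 0.2 -0.2 -2.9] roll needed 0.04 f [ 0.2  4.5 -3.9] pos [0.5606 0.0537 0.2386] w 0.0362 gf 40.0 t 9.0833
387 [0.24431607 0.27699686 0.37731473]
```

View pics/s4.png

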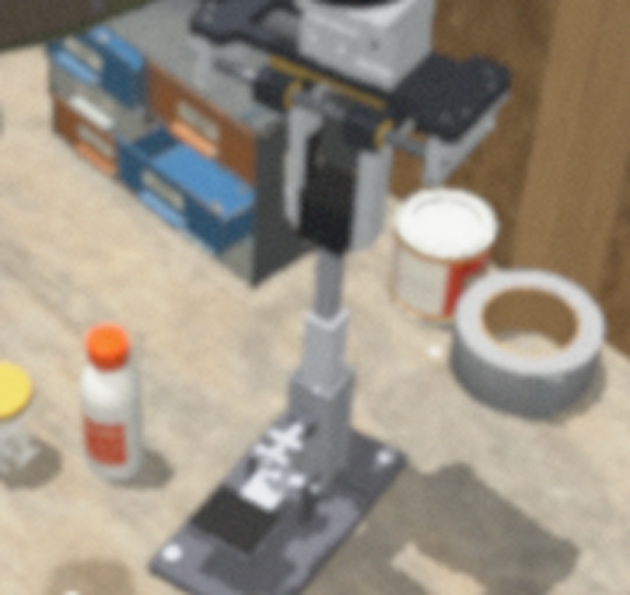

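The crop shows the head held at (325,200) with both tubes out (stages at about (330,290) and (325,345)). About 117 mm of the 120 mm is done, so I close up to the stop.

Request:
{"method": "send_rows", "body": {"rows": [{"dx": 0, "dy": 0, "dz": -1.5, "roll": 0, "jaw": 1}, {"dx": 0, "dy": 0, "dz": -1, "roll": 0, "jaw": 1}, {"dx": 0, "dy": 0, "dz": 0, "roll": 0, "jaw": 1}, {"dx": 0, "dy": 0, "dz": 0, "roll": 0, "jaw": 1}, {"dx": 0, "dy": 0, "dz": 0, "roll": 0, "jaw": 1}, {"dx": 0, "dy": 0, "dz": 0, "roll": 0, "jaw": 1}]}}

```text
time_s: 9.63
ee_pos: [0.5606, 0.0537, 0.2407]
eef_rot: [3.141, -0.001, -2.911]
force: [0.4, 4.4, -6.0]
grip_width: 0.0355
grip_force: 40.0
```

Request:
{"method": "send_rows", "body": {"rows": [{"dx": 0, "dy": 0, "dz": -1, "roll": 0, "jaw": 1}, {"dx": 0, "dy": 0, "dz": 0, "roll": 0, "jaw": 1}, {"dx": 0, "dy": 0, "dz": 0, "roll": 0, "jaw": 1}, {"dx": 0, "dy": 0, "dz": 0, "roll": 0, "jaw": 1}]}}

```text
time_s: 9.97
ee_pos: [0.5606, 0.0537, 0.2416]
eef_rot: [3.141, -0.001, -2.911]
force: [1.8, 6.0, -8.0]
grip_width: 0.0359
grip_force: 40.0
```

```bash
python3 - <<'E'
from h import *
go(0,0,.2415)
c=camera("scene");W=cloud(c);f=c["frame"]
v,u=np.mgrid[0:480,0:640]
d=(W[...,:2]-C);a=d@X;b=d@Y
m=(a<-.012)&(a>-.03)&(abs(b)<.012)&(W[...,2]>.19)&(W[...,2]<.31)
print(m.sum(),np.sort(np.round(W[...,2][m],3))[[0,3,10,-10,-3,-1]])
E
```

```text
shift [ 0.1 -0.2  0.1] roll needed 0.03 f [ 1.8  6.  -8. ] pos [0.5606 0.0537 0.2416] w 0.0359 gf 40.0 t 9.9667
159 [0.237 0.239 0.245 0.282 0.284 0.284]
```

The front face of the head spans 0.239 to 0.282 m, so its centre is at about 0.260 m, which is the second stop. The pull is steady, the grip is 40 N and the button is flush.

```bash
python3 -c "from station import *;print(hand_in())"
```

```text
the job is handed in; nothing more can be done
None
```

The prop is up at its second stop (head centre measured at about 260 mm), held with 40 N and the button squeezed in; the pedal sprang back up after pressing, I never touched the battery pack, bottle or jar, and the job is handed in, though no verdict was returned.

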